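# Load a handheld unit into a push-push test nest

### The job

The metal nest of the test fixture is locked down and empty: press it down to the end of its travel and let go so that its push-push latch releases and it pops up. Then lay the wide white unit from the blue tray flat into the nest, and press the nest down again so that it locks down with the unit in it. Press no harder than needed to feel the end stop (20 N would damage the fixture), and leave the thinner stick, the screwdriver and the jar alone.

Things in the scene. Friction and masses are not known exactly. Their poses are not given: they have to be found in the camera images.
- fixture: the test fixture the nest belongs to: an orange box, 200 mm (its x) by 100 mm (its y), its top face 70 mm above the bench; origin at the centre of its underside, z up. It is fixed to the bench and turned by its yaw; in its top is an opening in which the aluminium nest goes up and down
- nest (a joint): height of the nest (m): 0 locked down, 0.0165 popped up, negative when pushed below the locked height. Push-push latch: push down to a firm end stop and let go: locked, it pops up; up, it comes back only to 0 and stays locked. The stop lies 6 to 18 mm below the locked height, differently in every fixture, unseen; letting go over 0.5 mm short of it may leave the latch as it was
- nest_seat (a point): middle of the pocket's floor (moves with the nest), axes as the fixture's, x along the pocket; 76 mm above the bench when locked. Pocket 116 mm (x) by 34 mm (y) inside; its end wall at +x and four corner tabs (18 mm long, 5 mm thick) stand 10 mm above the floor; the long sides are open for 80 mm in the middle. The nest's plate is 44 mm wide, 6 mm thick
- press_pad (a point): centre of the top of the press pad, the block with a dark rubber top at the -x end of the nest (moves with it): 40 mm (x) by 44 mm (y), 21 mm above the pocket's floor, 78 mm from nest_seat toward -x. Push here from above with closed fingers; the nest cannot tilt. Its spring takes 2 to 8 N all the way, then the end stop adds about 3 N at once and 12 N per mm; 20 N on the fixture is too much
- unit_center (a point): centre of the unit to load, lying flat in the tray: a white plastic bar, 110 mm long (its x), 28 mm wide (y), 26 mm high (z), about 0.12 kg, with a dark window and a small round key on its top. Which of the tray's two places it lies in varies. Seated in the nest its centre is 13 mm above nest_seat and its x along the nest's x, either way round
- tray: flat blue tray, fixed, 200 mm (x) by 300 mm (y); its floor is 4 mm and its rim 12 mm above the bench; origin at the centre of its underside. The unit and the stick lie along its x, 55 mm to either side of its middle in y
- stick: bystander in the tray: thinner white stick, 135 mm long (x), 18 by 18 mm; origin at the centre of its underside
- driver: bystander: screwdriver lying on the bench, about 0.2 m long
- screw_jar: bystander: small jar, 60 mm across, 70 mm high; origin at the centre of its underside
Mind the look-alikes: they are no part of the job. What is shaped like the part that bears unit_center but brown is not meant.

How it is judged:
By the outcome, as a careful person would: the job done as asked, in the order asked, and still so for the second after the job is handed in, with the robot touching nothing.
It also fails if it takes over 64 s, if anything falls off the work surface, if the arm or the gripper's body presses on something with over 40 N, if the wrist force passes 120 N, or if a joint passes its speed limit or range.

### The arm

A 6-joint arm with a two-finger parallel gripper is mounted at the origin on the work surface. World frame = base frame: x ahead of the robot, y to its left, z up, the work surface at z = 0. Lengths are in m, angles in rad, forces in N, time in s.
With the tool pointing down it reaches from about 0.25 to 0.775 m from the base axis. Payload 4 kg.
Tool frame: the origin (TCP) lies midway between the tips of the shut fingers; the grasp point (between the pads) lies 19 mm behind it; y points along the fingers, x is the direction in which the jaws open and shut, and the axes are right-handed (so a half turn about y gives the same grasp; the last joint's range is limited). The gripper opens to 94 mm and grips with 3 to 60 N. Pads are 16 mm wide; open, the fingers measure 119 mm over their backs; the gripper's body (75 mm by 177 mm) begins 78 mm behind the grasp point.
Start: joints at [-1.368, 0.087, 1.371, -0, 1.684, -0.103], TCP at [0.166, -0.525, 0.206] pointing down, gripper open.
Joint ranges: [-3.1, 3.1], [-0.76, 2.03], [0.27, 2.55], [-1.08, 4.22], [0.17, 2.65], [-2.57, 2.57]. Speed limits (rad/s): [2.79, 2.79, 3.14, 3.14, 3.14, 3.14].

### API

Orientations are given as [roll, pitch, yaw] about the fixed x, y, z axes, in that order (R = Rz(yaw) Ry(pitch) Rx(roll)).
In Python, from bench import robot, snapshot, camera_info, ticket gives the robot as it stands.
- The arm moves only by the shell command python3 -m creep 'ROWS'. ROWS is JSON, a list of rows, each an object with "slide": the shift along the tool's x, y, z in mm, a list of three; "roll": the turn about the tool's y in degrees; "grip": the closure, from 0 (fully open) to 1 (shut). In form: [{"slide": [x, y, z], "roll": roll, "grip": grip}, ...]. A call has 1 to 20 rows; each row is the pose to reach, as a shift and turn from the pose commanded when the call began, along the tool's axes at that moment; what a row does not reach only later rows make up. A row lasts 1/12 s, in which the tool goes at most 41.7 mm and 7.16 degrees, less where a joint would pass 70% of its speed; a pose out of reach is approached as far as the arm can. A call with a gripper value outside its range is refused whole. The fingers move at their own pace and stop on an object; the grip force is fixed at half the most. Time passes only in rows, so rows that repeat a pose let the fingers close. It gives the time, the measured TCP pose, the force and the opening at its end, in the units of the state.
- robot.get_obs(): the state, without advancing time (a new reading comes with each control period).
- snapshot(name): name is "side" or "top" or "wrist"; returns the picture (384x512x3 uint8, red, green, blue); there is no depth.
- camera_info(name): a dict with "fx", "fy", "cx", "cy" (pixels), "cam_to_world" (4x4, takes a point from camera to world coordinates). Camera axes: x right, y down, z forward; pixel columns grow to the right and rows downward; lengths in m; the calibration is good to about 2 mm. A picture is of the moment at which its call begins: read the wrist's pose just before it. camera_info takes no time and is no camera call; for the wrist camera it gives the pose at the moment of the call.
- ticket.close_job(): hands the job in, once; it reports no verdict.
The state is a dict: "time": time; "joint_positions": joint angles; "qvel": joint speeds; "joint_torque": joint torques, N m; "tool_pos": TCP position; "ee_rot": TCP orientation; "wrist_force": force on the tool from outside, world axes, zero at the start; "wrist_torque": the same for the moment, N m; "width": finger opening in m.
Only numpy, scipy, OpenCV 4.12 (cv2) and the standard library are available. Lean on these libraries where they do the work, as an engineer would, in place of code of your own. Each camera call takes 0.05 s, during which the arm holds its last target.

## Working session

There is one attempt and no reset: what is moved stays moved. The work goes in short steps, Python scripts to look and compute and a shell command to move; the robot and the scene stay as the last step left them, time stands still between calls to the robot, and variables do not carry over. Pictures are saved under pics/ and viewed, and the job is handed in when it is done.

```bash
mkdir -p pics; ls
python3 - <<'E'
from bench import robot, snapshot, camera_info
import cv2
o=robot.get_obs()
for k in o: print(k,o[k])
for n in ["side","top","wrist"]:
    im=snapshot(n); cv2.imwrite(f"pics/{n}0.png",cv2.cvtColor(im,cv2.COLOR_RGB2BGR))
    c=camera_info(n); print(n,c)
E
```

```text
pics
time 0.0
joint_positions [-1.36806778e+00  8.79533556e-02  1.37222880e+00  6.72251192e-06
  1.68358041e+00 -1.03115819e-01]
qvel [ 6.22953654e-04  4.07330449e-05  6.03517992e-04  2.77387172e-04
 -6.98974905e-04  5.89982524e-04]
joint_torque [ 5.18051384e-04 -3.40185428e+01 -3.02425039e+01  7.16775586e-02
  3.28826567e-02 -1.77904067e-04]
tool_pos [ 0.16548523 -0.52395176  0.20431798]
ee_rot [-1.57056632  0.0021577  -1.26495096]
wrist_force [0.2241569  0.42343991 0.37778853]
wrist_torque [-0.02226357 -0.01424022  0.01512324]
width 0.09390829318961985
side {'fx': 438.4730869516259, 'fy': 438.4730869516259, 'cx': 248.1883600160546, 'cy': 184.39233672796001, 'cam_to_world': array([[ 0.9914199 , -0.06655277,  0.11250468,  0.41090336],
       [-0.12904109, -0.63563051,  0.76113222, -0.68893055],
       [ 0.02085595, -0.76911935, -0.63876478,  0.72863049],
       [ 0.        ,  0.        ,  0.        ,  1.        ]])}
top {'fx': 346.7442940756077, 'fy': 346.7442940756077, 'cx': 244.3533408020458, 'cy': 189.0605799777275, 'cam_to_world': array([[ 0.02047034, -0.99794818,  0.06066634,  0.4951638 ],
       [-0.99975344, -0.02095406, -0.00734803,  0.10349667],
       [ 0.00860416, -0.06050097, -0.99813105,  0.83644195],
       [ 0.        ,  0.        ,  0.        ,  1.        ]])}
wrist {'fx': 280.6494429746129, 'fy': 280.6494429746129, 'cx': 255.17690426200673, 'cy': 192.46983791459604, 'cam_to_world': array([[ 0.30164067, -0.92443386, -0.23331296,  0.23396114],
       [-0.95341957, -0.29298456, -0.07177173, -0.50227782],
       [-0.00200887,  0.24409442, -0.96974939,  0.38432119],
       [ 0.        ,  0.        ,  0.        ,  1.        ]])}
```

View pics/top0.png

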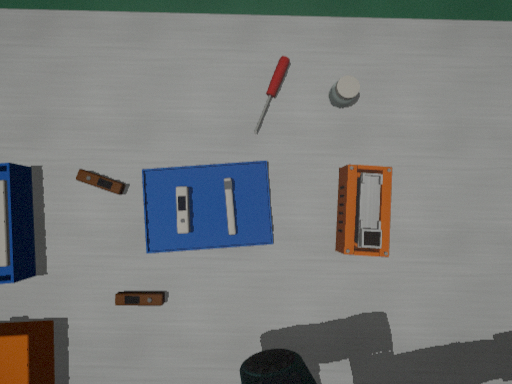

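View pics/side0.png

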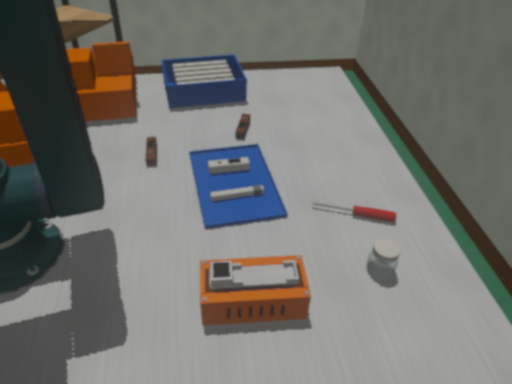

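View pics/wrist0.png

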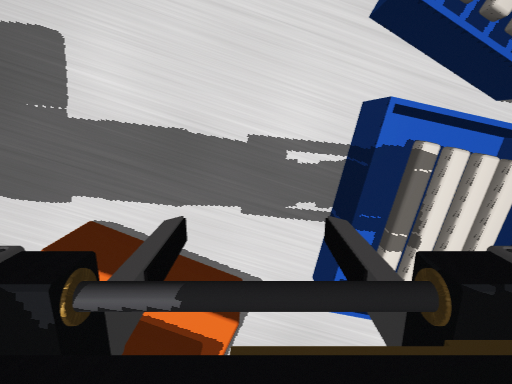

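The top view shows the candidates. The white wide bar with a dark window is at top (183,210) in the blue tray. The thin white stick is at (230,207). The brown look-alikes are at (101,181) and (140,298). White bars in a blue bin are at the left edge. The fixture is at (365,210), with its pad at (371,238). The white bar in the tray fits the description, so I'll confirm it in an enlarged crop.

Run:
```python
import cv2,numpy as np
im=cv2.imread("pics/top0.png")
a=cv2.resize(im[150:265,130:285],None,fx=5,fy=5,interpolation=cv2.INTER_CUBIC)
cv2.imwrite("pics/ctray.png",a)
a=cv2.resize(im[155:265,325:405],None,fx=5,fy=5,interpolation=cv2.INTER_CUBIC)
cv2.imwrite("pics/cfix.png",a)
```

```text
(no output)
```

View pics/ctray.png

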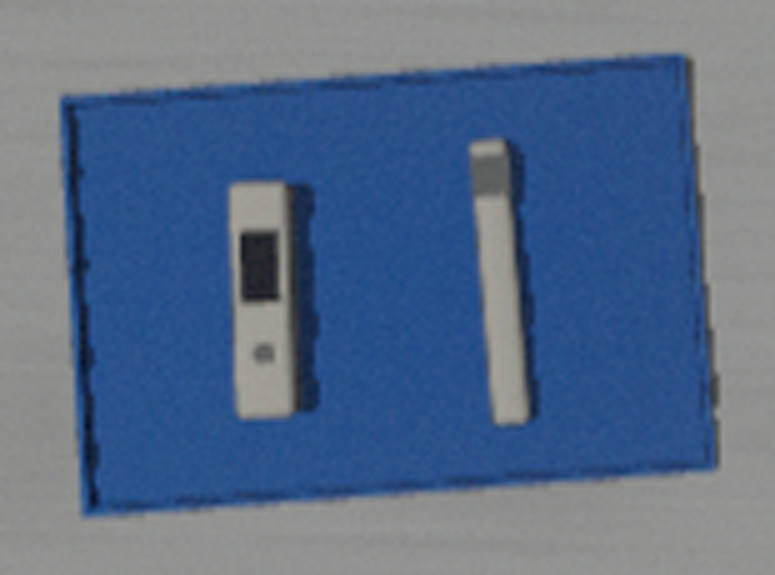

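View pics/cfix.png

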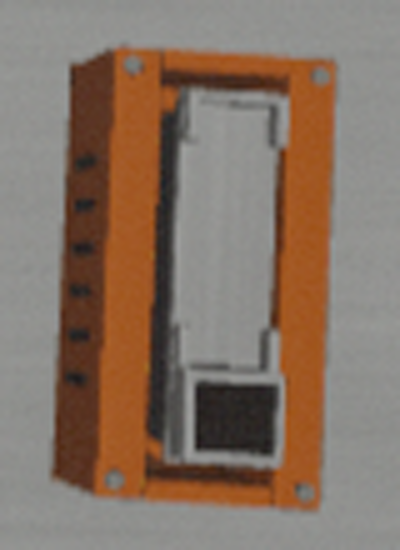

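```bash
cat > h.py <<'E'
import numpy as np,cv2
from bench import robot,snapshot,camera_info
def ray(c,uv,z):
    T=np.array(c["cam_to_world"]);d=T[:3,:3]@np.array([(uv[0]-c["cx"])/c["fx"],(uv[1]-c["cy"])/c["fy"],1.])
    s=(z-T[2,3])/d[2];return T[:3,3]+s*d
def proj(c,p):
    T=np.array(c["cam_to_world"]);q=T[:3,:3].T@(np.asarray(p)-T[:3,3]);return np.array([c["cx"]+c["fx"]*q[0]/q[2],c["cy"]+c["fy"]*q[1]/q[2]])
def shot(n,name):
    c=camera_info(n);im=cv2.cvtColor(snapshot(n),cv2.COLOR_RGB2BGR);cv2.imwrite("pics/"+name,im);return c,im
from scipy.spatial.transform import Rotation as Ro
def delta(p):
    o=robot.get_obs();R=Ro.from_euler('xyz',o["ee_rot"]).as_matrix();return R.T@(np.asarray(p)-o["tool_pos"])*1000
E
python3 - <<'E'
from h import *
c=camera_info("top")
f=np.array([(108,48),(338,62),(320,512),(96,495)])/5.+[325,155]
u=np.array([(229,183),(287,180),(297,416),(238,419)])/5.+[130,150]
pad=np.array([(182,366),(288,372),(281,468),(165,460)])/5.+[325,155]
padr=np.array([(194,381),(279,384),(274,453),(194,450)])/5.+[325,155]
tr=np.array([(62,97),(685,55),(716,467),(85,515)])/5.+[130,150]
for n,q,z in(("fix",f,.07),("unit",u,.03),("padrub",padr,.097),("tray",tr,.012)):
    P=np.array([ray(c,p,z)[:2] for p in q]);print(n,P.round(4).tolist(),P.mean(0).round(4))
    for i in range(4):
        d=P[i]-P[(i+1)%4];print("  len",np.hypot(*d).round(4),"ang",np.degrees(np.arctan2(d[1],d[0])).round(1))
E
```

```text
fix [[0.6012, -0.129], [0.5971, -0.2319], [0.3981, -0.2228], [0.4036, -0.1242]] [ 0.5   -0.177]
  len 0.103 ang 87.7
  len 0.1992 ang -2.6
  len 0.0988 ang -93.2
  len 0.1976 ang 178.6
unit [[0.5466, 0.2572], [0.5485, 0.2303], [0.4394, 0.2223], [0.4375, 0.2495]] [0.493  0.2398]
  len 0.027 ang 94.2
  len 0.1094 ang 4.2
  len 0.0272 ang -86.0
  len 0.1093 ang -176.0
padrub [[0.4557, -0.1578], [0.4551, -0.1941], [0.4259, -0.1919], [0.4265, -0.1578]] [ 0.4408 -0.1754]
  len 0.0363 ang 89.1
  len 0.0293 ang -4.4
  len 0.0341 ang -91.0
  len 0.0291 ang 180.0
tray [[0.5871, 0.3414], [0.6137, 0.0446], [0.4182, 0.0267], [0.39, 0.3231]] [0.5022 0.1839]
  len 0.298 ang 95.1
  len 0.1964 ang 5.2
  len 0.2977 ang -84.6
  len 0.198 ang -174.7
```

The crop confirms the unit: a white bar with a dark window at (258,265) and a round key at (264,352) of the crop. The fixture's yaw is about -2.4° and the unit's about 4.3°. Next I'll hover above the pad and look with the wrist camera.

```bash
python3 -c "
from h import *
print(delta([.441,-.1755,.25]).round(1))"
```

```text
[-249.5  -44.9  367.7]
```

```bash
python3 -m creep '[{"slide":[0,-25,0],"roll":0,"grip":1},{"slide":[-15,-45,20],"roll":2,"grip":1},{"slide":[-35,-45,50],"roll":4,"grip":1},{"slide":[-60,-45,85],"roll":6,"grip":1},{"slide":[-85,-45,122],"roll":8,"grip":1},{"slide":[-110,-45,160],"roll":10,"grip":1},{"slide":[-135,-45,198],"roll":12,"grip":1},{"slide":[-160,-45,235],"roll":14,"grip":1},{"slide":[-185,-45,272],"roll":16,"grip":1},{"slide":[-208,-45,305],"roll":18,"grip":1},{"slide":[-228,-45,335],"roll":19,"grip":1},{"slide":[-242,-45,356],"roll":20,"grip":1},{"slide":[-249.5,-45,367.5],"roll":20,"grip":1},{"slide":[-249.5,-45,367.5],"roll":20,"grip":1},{"slide":[-249.5,-45,367.5],"roll":20,"grip":1}]'
python3 - <<'E'
from h import *
c,im=shot("wrist","w1.png");print(np.array(c["cam_to_world"]).round(4).tolist())
o=robot.get_obs();print(o["tool_pos"],np.degrees(o["ee_rot"]),o["wrist_force"])
cv2.imwrite("pics/w1b.png",cv2.resize(im,None,fx=1.5,fy=1.5))
E
```

```text
time: 1.4
tool_pos: [0.4409, -0.1755, 0.25]
ee_rot: [-1.572, -0.0, -1.612]
wrist_force: [-0.2, -0.6, -0.8]
width: 0.0007
[[-0.0407, -0.9686, -0.2453, 0.5127], [-0.9992, 0.0394, 0.0101, -0.1776], [-0.0001, 0.2455, -0.9694, 0.4297], [0.0, 0.0, 0.0, 1.0]]
[ 0.4405104  -0.17622083  0.25013757] [-9.00595379e+01 -2.18417736e-02 -9.24673390e+01] [-0.36540538 -0.59404619  0.79172212]
```

View pics/w1b.png

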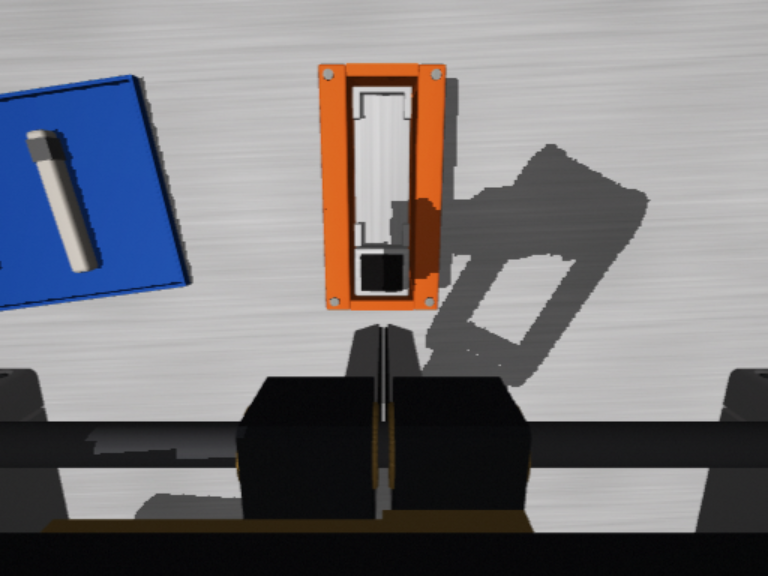

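The wrist view shows the fixture at (382,185) of the 1.5x picture, with the pad at (382,271). I'll enlarge it and measure.

Run:
```python
import cv2
im=cv2.imread("pics/w1.png")
cv2.imwrite("pics/w1c.png",cv2.resize(im[38:210,205:305],None,fx=3.4,fy=3.4,interpolation=cv2.INTER_CUBIC))
```

```text
(no output)
```

View pics/w1c.png

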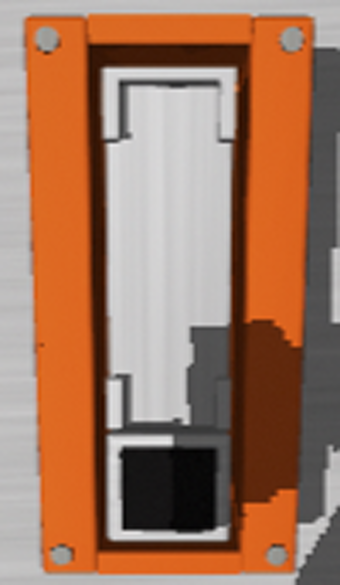

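Run:
```python
from h import *
c=camera_info("wrist")
f=np.array([(25,16),(315,17),(297,573),(45,571)])/3.4+[205,38]
pad=np.array([(106,432),(231,430),(231,541),(109,542)])/3.4+[205,38]
rub=np.array([(121,448),(216,448),(216,529),(122,530)])/3.4+[205,38]
# end wall outer top
w=np.array([(101,67),(238,66)])/3.4+[205,38]
tabs=np.array([(103,138),(236,139),(234,376),(107,377)])/3.4+[205,38]
scr=np.array([(47,39),(292,39),(277,555),(62,555)])/3.4+[205,38]
for n,q,z in(("fix",f,.07),("scr",scr,.07),("pad",pad,.097),("rub",rub,.097),("tabs",tabs,.086),("w",w,.086)):
    P=np.array([ray(c,p,z)[:2] for p in q]);print(n,P.round(4).tolist(),P.mean(0).round(4))
    for i in range(len(P)):
        d=P[i]-P[(i+1)%len(P)];print("  len",np.hypot(*d).round(4),"ang",np.degrees(np.arctan2(d[1],d[0])).round(1))
```

```text
fix [[0.6033, -0.1324], [0.5988, -0.2316], [0.3998, -0.2235], [0.4048, -0.1244]] [ 0.5017 -0.178 ]
  len 0.0994 ang 87.4
  len 0.1991 ang -2.3
  len 0.0993 ang -92.9
  len 0.1986 ang 177.7
scr [[0.5958, -0.1393], [0.5922, -0.2237], [0.4075, -0.2157], [0.4111, -0.1315]] [ 0.5016 -0.1776]
  len 0.0844 ang 87.6
  len 0.1849 ang -2.5
  len 0.0843 ang -92.4
  len 0.1848 ang 177.6
pad [[0.4628, -0.1536], [0.4617, -0.1975], [0.4213, -0.1964], [0.4228, -0.1523]] [ 0.4422 -0.175 ]
  len 0.0439 ang 88.5
  len 0.0404 ang -1.5
  len 0.0441 ang -91.9
  len 0.04 ang 178.2
rub [[0.4569, -0.1586], [0.4555, -0.192], [0.426, -0.1911], [0.4271, -0.1573]] [ 0.4414 -0.1747]
  len 0.0335 ang 87.6
  len 0.0295 ang -1.8
  len 0.0339 ang -91.8
  len 0.0299 ang 177.5
tabs [[0.5608, -0.1577], [0.5586, -0.2025], [0.4794, -0.1997], [0.481, -0.1543]] [ 0.52   -0.1785]
  len 0.0448 ang 87.2
  len 0.0793 ang -2.0
  len 0.0454 ang -92.0
  len 0.08 ang 177.6
w [[0.5828, -0.1583], [0.5812, -0.2037]] [ 0.582 -0.181]
  len 0.0454 ang 88.0
  len 0.0454 ang -92.0
```

The fixture's yaw is -2.4°, the seat is at (0.520,-0.1784) and the pad at (0.442,-0.175). Now I'll go down to just above the pad.

```bash
python3 -m creep '[{"slide":[0,30,1],"roll":0,"grip":1},{"slide":[0,70,1],"roll":0,"grip":1},{"slide":[0,105,1],"roll":0,"grip":1},{"slide":[0,130,1],"roll":0,"grip":1},{"slide":[0,145,1],"roll":0,"grip":1},{"slide":[0,150,1],"roll":0,"grip":1},{"slide":[0,150,1],"roll":0,"grip":1},{"slide":[0,150,1],"roll":0,"grip":1}]'
python3 -m creep '[{"slide":[0,2,0],"roll":0,"grip":1},{"slide":[0,4,0],"roll":0,"grip":1},{"slide":[0,5,0],"roll":0,"grip":1},{"slide":[0,5,0],"roll":0,"grip":1}]'
```

```text
time: 2.12
tool_pos: [0.4422, -0.1772, 0.1015]
ee_rot: [-1.569, -0.001, -1.616]
wrist_force: [0.8, 0.2, -0.0]
width: 0.0004
time: 2.45
tool_pos: [0.4428, -0.1767, 0.0969]
ee_rot: [-1.568, -0.002, -1.614]
wrist_force: [-1.0, -1.5, 4.4]
width: 0.0006
```

```bash
python3 -m creep '[{"slide":[0,1,0],"roll":0,"grip":1},{"slide":[0,2,0],"roll":0,"grip":1},{"slide":[0,2,0],"roll":0,"grip":1},{"slide":[0,2,0],"roll":0,"grip":1}]'
python3 -c "
from h import *
print(robot.get_obs()['wrist_force'],robot.get_obs()['tool_pos'])"
```

```text
time: 2.78
tool_pos: [0.4429, -0.1767, 0.0952]
ee_rot: [-1.568, -0.002, -1.614]
wrist_force: [-0.7, -0.2, 6.3]
width: 0.0005
[-0.72277326 -0.23978838  6.33251345] [ 0.44286358 -0.17674318  0.09520522]
```

```bash
python3 -m creep '[{"slide":[0,0.5,0],"roll":0,"grip":1},{"slide":[0,0.5,0],"roll":0,"grip":1}]'
```

```text
time: 2.95
tool_pos: [0.4429, -0.1767, 0.0947]
ee_rot: [-1.568, -0.002, -1.614]
wrist_force: [-0.9, -0.6, 6.5]
width: 0.0007
```

```bash
python3 -m creep '[{"slide":[0,0.5,0],"roll":0,"grip":1},{"slide":[0,0.5,0],"roll":0,"grip":1}]'
```

```text
time: 3.12
tool_pos: [0.4428, -0.1767, 0.0942]
ee_rot: [-1.568, -0.002, -1.614]
wrist_force: [-0.3, -0.7, 5.2]
width: 0.0003
```

```bash
python3 -m creep '[{"slide":[0,0.5,0],"roll":0,"grip":1},{"slide":[0,0.5,0],"roll":0,"grip":1}]'
```

```text
time: 3.28
tool_pos: [0.4429, -0.1767, 0.0937]
ee_rot: [-1.568, -0.002, -1.614]
wrist_force: [-1.4, -0.8, 6.9]
width: 0.0006
```

```bash
python3 -m creep '[{"slide":[0,1,0],"roll":0,"grip":1},{"slide":[0,1.5,0],"roll":0,"grip":1},{"slide":[0,1.5,0],"roll":0,"grip":1}]'
```

```text
time: 3.53
tool_pos: [0.4428, -0.1767, 0.0922]
ee_rot: [-1.568, -0.002, -1.614]
wrist_force: [0.1, -1.0, 6.9]
width: 0.0005
```

```bash
python3 -m creep '[{"slide":[0,0.6,0],"roll":0,"grip":1},{"slide":[0,0.6,0],"roll":0,"grip":1}]'
```

```text
time: 3.7
tool_pos: [0.4429, -0.1767, 0.0917]
ee_rot: [-1.568, -0.002, -1.614]
wrist_force: [-0.9, -1.3, 5.9]
width: 0.0003
```

```bash
python3 -m creep '[{"slide":[0,0.6,0],"roll":0,"grip":1},{"slide":[0,0.6,0],"roll":0,"grip":1}]'
```

```text
time: 3.87
tool_pos: [0.4429, -0.1767, 0.0911]
ee_rot: [-1.568, -0.002, -1.614]
wrist_force: [-1.0, -0.8, 7.2]
width: 0.0004
```

```bash
python3 -m creep '[{"slide":[0,0.6,0],"roll":0,"grip":1},{"slide":[0,0.6,0],"roll":0,"grip":1}]'
```

```text
time: 4.03
tool_pos: [0.4428, -0.1767, 0.0905]
ee_rot: [-1.568, -0.002, -1.614]
wrist_force: [-1.1, -0.8, 6.3]
width: 0.0002
```

```bash
python3 -m creep '[{"slide":[0,0.6,0],"roll":0,"grip":1},{"slide":[0,0.6,0],"roll":0,"grip":1}]'
```

```text
time: 4.2
tool_pos: [0.4429, -0.1767, 0.0899]
ee_rot: [-1.568, -0.002, -1.614]
wrist_force: [-1.3, -0.7, 6.1]
width: 0.0005
```

```bash
python3 -m creep '[{"slide":[0,0.6,0],"roll":0,"grip":1},{"slide":[0,0.6,0],"roll":0,"grip":1}]'
```

```text
time: 4.37
tool_pos: [0.4429, -0.1767, 0.0893]
ee_rot: [-1.568, -0.002, -1.614]
wrist_force: [-1.2, -0.9, 6.8]
width: 0.0002
```

```bash
python3 -m creep '[{"slide":[0,0.6,0],"roll":0,"grip":1},{"slide":[0,0.6,0],"roll":0,"grip":1}]'
```

```text
time: 4.53
tool_pos: [0.4429, -0.1767, 0.0888]
ee_rot: [-1.568, -0.002, -1.614]
wrist_force: [-1.2, -0.6, 7.5]
width: 0.0004
```

```bash
python3 -m creep '[{"slide":[0,0.6,0],"roll":0,"grip":1},{"slide":[0,0.6,0],"roll":0,"grip":1}]'
```

```text
time: 4.7
tool_pos: [0.4428, -0.1768, 0.0882]
ee_rot: [-1.568, -0.002, -1.614]
wrist_force: [-1.1, -0.3, 6.7]
width: 0.0002
```

```bash
python3 -m creep '[{"slide":[0,0.6,0],"roll":0,"grip":1},{"slide":[0,0.6,0],"roll":0,"grip":1}]'
```

```text
time: 4.87
tool_pos: [0.4428, -0.1767, 0.0876]
ee_rot: [-1.568, -0.002, -1.614]
wrist_force: [-1.1, -0.8, 7.5]
width: 0.0004
```

```bash
python3 -m creep '[{"slide":[0,0.6,0],"roll":0,"grip":1},{"slide":[0,0.6,0],"roll":0,"grip":1}]'
```

```text
time: 5.03
tool_pos: [0.4429, -0.1767, 0.087]
ee_rot: [-1.568, -0.002, -1.614]
wrist_force: [-1.0, -0.7, 7.1]
width: 0.0002
```

```bash
python3 -m creep '[{"slide":[0,0.6,0],"roll":0,"grip":1},{"slide":[0,0.6,0],"roll":0,"grip":1}]'
```

```text
time: 5.2
tool_pos: [0.4429, -0.1767, 0.0865]
ee_rot: [-1.568, -0.002, -1.614]
wrist_force: [-1.7, -0.3, 6.8]
width: 0.0004
```

```bash
python3 -m creep '[{"slide":[0,0.6,0],"roll":0,"grip":1},{"slide":[0,0.6,0],"roll":0,"grip":1}]'
```

```text
time: 5.37
tool_pos: [0.4429, -0.1767, 0.0859]
ee_rot: [-1.568, -0.002, -1.614]
wrist_force: [-2.0, -0.0, 7.5]
width: 0.0003
```

```bash
python3 -m creep '[{"slide":[0,0.6,0],"roll":0,"grip":1},{"slide":[0,0.6,0],"roll":0,"grip":1}]'
```

```text
time: 5.53
tool_pos: [0.4429, -0.1767, 0.0853]
ee_rot: [-1.568, -0.002, -1.614]
wrist_force: [-1.7, -0.2, 7.5]
width: 0.0003
```

```bash
python3 -m creep '[{"slide":[0,0.6,0],"roll":0,"grip":1},{"slide":[0,0.6,0],"roll":0,"grip":1}]'
```

```text
time: 5.7
tool_pos: [0.4429, -0.1767, 0.0847]
ee_rot: [-1.568, -0.002, -1.614]
wrist_force: [-1.9, 0.2, 7.4]
width: 0.0008
```

```bash
python3 -m creep '[{"slide":[0,0.6,0],"roll":0,"grip":1},{"slide":[0,0.6,0],"roll":0,"grip":1}]'
```

```text
time: 5.87
tool_pos: [0.4429, -0.1767, 0.0841]
ee_rot: [-1.568, -0.002, -1.614]
wrist_force: [-1.7, -0.5, 7.2]
width: 0.0007
```

```bash
python3 -m creep '[{"slide":[0,0.6,0],"roll":0,"grip":1},{"slide":[0,0.6,0],"roll":0,"grip":1}]'
```

```text
time: 6.03
tool_pos: [0.4429, -0.1767, 0.0835]
ee_rot: [-1.568, -0.002, -1.614]
wrist_force: [-2.0, -0.1, 8.0]
width: 0.0002
```

```bash
python3 -m creep '[{"slide":[0,0.6,0],"roll":0,"grip":1},{"slide":[0,0.6,0],"roll":0,"grip":1}]'
```

```text
time: 6.2
tool_pos: [0.4429, -0.1767, 0.0831]
ee_rot: [-1.568, -0.002, -1.614]
wrist_force: [-1.2, -0.7, 8.2]
width: 0.0005
```

```bash
python3 -m creep '[{"slide":[0,0.5,0],"roll":0,"grip":1},{"slide":[0,0.5,0],"roll":0,"grip":1}]'
```

```text
time: 6.37
tool_pos: [0.4429, -0.1767, 0.083]
ee_rot: [-1.568, -0.002, -1.614]
wrist_force: [-1.4, -0.3, 10.0]
width: 0.0007
```

```bash
python3 -m creep '[{"slide":[0,0.5,0],"roll":0,"grip":1},{"slide":[0,0.5,0],"roll":0,"grip":1}]'
```

```text
time: 6.53
tool_pos: [0.4429, -0.1767, 0.0828]
ee_rot: [-1.568, -0.002, -1.614]
wrist_force: [-2.3, 0.4, 10.7]
width: 0.0006
```

The firm stop is felt at z≈0.083, about 14 mm of travel, at 10.7 N. Letting go.

```bash
python3 -m creep '[{"slide":[0,-8,0],"roll":0,"grip":1},{"slide":[0,-25,0],"roll":0,"grip":1},{"slide":[0,-60,0],"roll":0,"grip":1},{"slide":[0,-100,0],"roll":0,"grip":1},{"slide":[0,-135,0],"roll":0,"grip":1},{"slide":[0,-155,0],"roll":0,"grip":1},{"slide":[0,-165,0],"roll":0,"grip":1},{"slide":[0,-165,0],"roll":0,"grip":1},{"slide":[0,-165,0],"roll":0,"grip":1}]'
python3 - <<'E'
from h import *
c,im=shot("wrist","w2.png")
o=robot.get_obs();print(o["tool_pos"],np.degrees(o["ee_rot"]),o["wrist_force"])
cv2.imwrite("pics/w2c.png",cv2.resize(im[38:210,205:305],None,fx=3.4,fy=3.4,interpolation=cv2.INTER_CUBIC))
E
```

```text
time: 7.28
tool_pos: [0.4417, -0.1757, 0.2438]
ee_rot: [-1.572, 0.001, -1.614]
wrist_force: [0.1, 0.1, -1.3]
width: 0.0006
[ 0.4411849  -0.17550808  0.24269313] [-9.01902755e+01  9.17529689e-02 -9.24708245e+01] [-0.81689069  1.75786704 -0.89491047]
```

View pics/w2c.png

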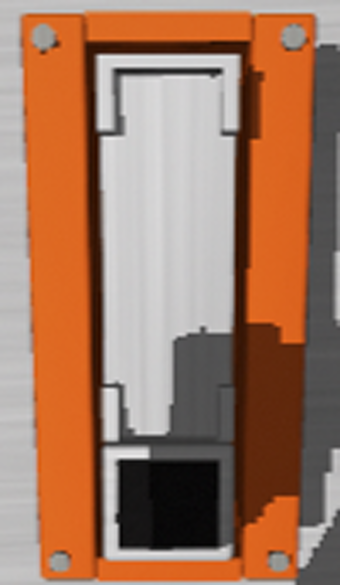

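The nest has popped up: the wall and tabs now hide the gap, and the end wall moved from row 67 to row 53. Now to the unit.

```bash
python3 -c "
from h import *
print(delta([.49,.2398,.2]).round(1))"
```

```text
[-417.    43.3   31. ]
```

```bash
python3 -m creep '[{"slide":[-20,0,2],"roll":0,"grip":0},{"slide":[-55,0,4],"roll":-1,"grip":0},{"slide":[-95,0,7],"roll":-2,"grip":0},{"slide":[-135,0,10],"roll":-3,"grip":0},{"slide":[-175,0,13],"roll":-4,"grip":0},{"slide":[-215,5,16],"roll":-5,"grip":0},{"slide":[-255,10,19],"roll":-6,"grip":0},{"slide":[-295,15,22],"roll":-6.8,"grip":0},{"slide":[-335,25,25],"roll":-6.8,"grip":0},{"slide":[-370,32,28],"roll":-6.8,"grip":0},{"slide":[-398,39,30],"roll":-6.8,"grip":0},{"slide":[-412,43,31],"roll":-6.8,"grip":0},{"slide":[-417,43,31],"roll":-6.8,"grip":0},{"slide":[-417,43,31],"roll":-6.8,"grip":0},{"slide":[-417,43,31],"roll":-6.8,"grip":0},{"slide":[-417,43,31],"roll":-6.8,"grip":0}]'
python3 - <<'E'
from h import *
c,im=shot("wrist","w3.png")
o=robot.get_obs();print(o["tool_pos"],np.degrees(o["ee_rot"]),o["wrist_force"])
cv2.imwrite("pics/w3b.png",cv2.resize(im,None,fx=1.5,fy=1.5))
cv2.imwrite("pics/w3c.png",cv2.resize(im[90:240,200:310],None,fx=4,fy=4,interpolation=cv2.INTER_CUBIC))
E
```

```text
time: 8.67
tool_pos: [0.4913, 0.2378, 0.2023]
ee_rot: [-1.57, -0.001, -1.497]
wrist_force: [-0.1, 0.1, 0.1]
width: 0.0938
[0.49135002 0.23781092 0.20256208] [-8.99327374e+01 -1.47800917e-02 -8.58030694e+01] [0.1521422  0.88566523 0.66570078]
```

View pics/w3b.png

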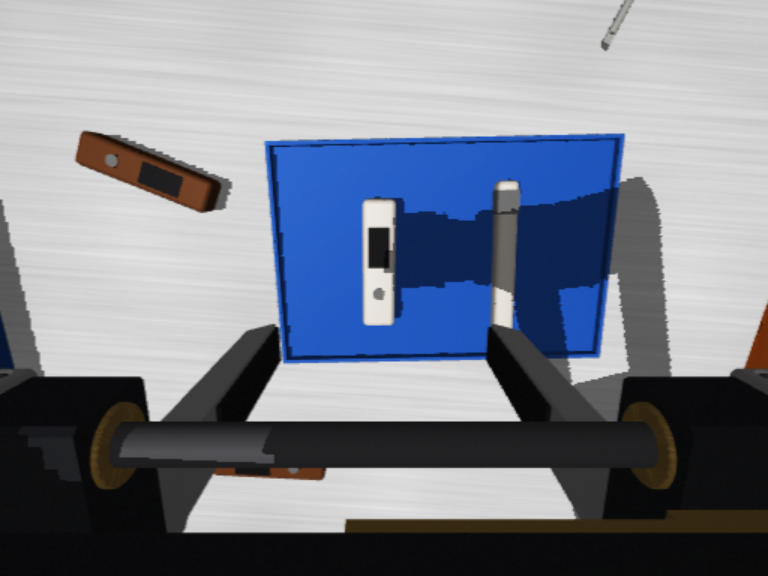

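View pics/w3c.png

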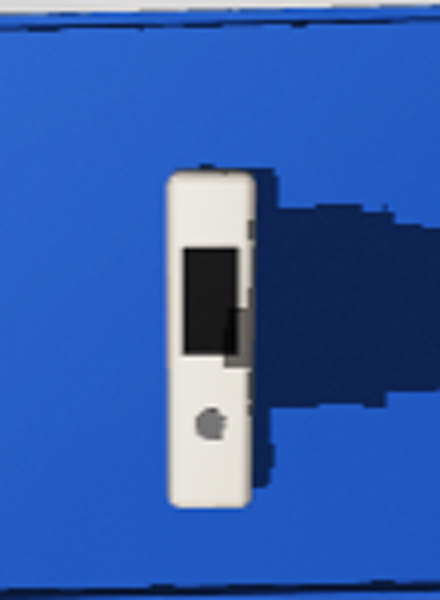

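The white bar with the window at (378,247) and key at (378,294) sits centred between the fingers. I'll measure it from here.

Run:
```python
from h import *
c=camera_info("wrist")
u=np.array([(168,171),(256,171),(250,507),(168,506)])/4.+[200,90]
P=np.array([ray(c,p,.03)[:2] for p in u]);m=P.mean(0);print(P.round(4).tolist(),m.round(4))
for i in range(4):
    d=P[i]-P[(i+1)%4];print("  len",np.hypot(*d).round(4),"ang",np.degrees(np.arctan2(d[1],d[0])).round(1))
print(delta([m[0],m[1],.007]).round(1),robot.get_obs()["tool_pos"])
```

```text
[[0.5488, 0.2591], [0.5508, 0.2321], [0.4422, 0.2252], [0.4405, 0.2523]] [0.4956 0.2422]
  len 0.027 ang 94.2
  len 0.1088 ang 3.6
  len 0.0271 ang -86.5
  len 0.1084 ang -176.4
[ -4.1 195.6   4.3] [0.49135002 0.23781092 0.20256208]
```

```bash
python3 -m creep '[{"slide":[-1,25,1],"roll":0,"grip":0},{"slide":[-2,65,2],"roll":0,"grip":0},{"slide":[-3.5,105,4],"roll":0,"grip":0},{"slide":[-3.5,140,4],"roll":0,"grip":0},{"slide":[-3.5,165,4],"roll":0,"grip":0},{"slide":[-3.5,180,4],"roll":0,"grip":0},{"slide":[-3.5,186,4],"roll":0,"grip":0},{"slide":[-3.5,188,4],"roll":0,"grip":0},{"slide":[-3.5,188,4],"roll":0,"grip":0},{"slide":[-3.5,188,4],"roll":0,"grip":0}]'
python3 - <<'E'
from h import *
print(delta([.4953,.2412,.0075]).round(1),robot.get_obs()["wrist_force"])
E
```

```text
time: 9.55
tool_pos: [0.4961, 0.2432, 0.0158]
ee_rot: [-1.567, 0.001, -1.496]
wrist_force: [0.8, 0.6, 0.5]
width: 0.0943
[ 1.9  8.3 -1. ] [0.78207658 0.57569949 0.47181958]
```

```bash
python3 -m creep '[{"slide":[1,4,0],"roll":0,"grip":0},{"slide":[1,8,0],"roll":0,"grip":0},{"slide":[1,8,0],"roll":0,"grip":0},{"slide":[1,8,0],"roll":0,"grip":0.4},{"slide":[1,8,0],"roll":0,"grip":1},{"slide":[1,8,0],"roll":0,"grip":1},{"slide":[1,8,0],"roll":0,"grip":1},{"slide":[1,8,0],"roll":0,"grip":1},{"slide":[1,8,0],"roll":0,"grip":1},{"slide":[1,8,0],"roll":0,"grip":1}]'
python3 - <<'E'
from h import *
o=robot.get_obs();print(o)
c,im=shot("wrist","w4.png")
c,im=shot("side","s4.png")
E
```

```text
time: 10.38
tool_pos: [0.4947, 0.2421, 0.0059]
ee_rot: [-1.571, -0.0, -1.495]
wrist_force: [-0.2, 0.0, 0.1]
width: 0.0509
{'time': 10.3833, 'joint_positions': array([ 3.52154423e-01,  2.13966321e-01,  1.63673159e+00, -1.00798934e-04,
        1.29086641e+00,  1.84754957e+00]), 'qvel': array([ 0.00017278, -0.00091925,  0.00055722,  0.0006319 , -0.00063379,
        0.00045698]), 'joint_torque': array([ 3.75211355e-03, -3.61803496e+01, -2.70591170e+01, -5.14917992e-03,
       -7.57076615e-02,  1.19978008e-04]), 'tool_pos': array([0.49474589, 0.24206957, 0.00586989]), 'ee_rot': array([-1.57074260e+00, -8.54470681e-05, -1.49536730e+00]), 'wrist_force': array([-0.23677903,  0.01489629,  0.12123451]), 'wrist_torque': array([-0.01045646,  0.01313871,  0.03003063]), 'width': 0.050900201645142217}
```

View pics/w4.png

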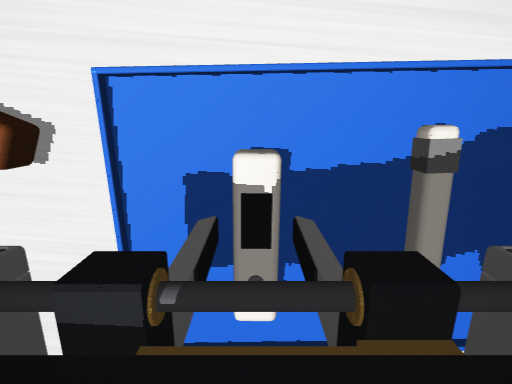

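The fingers straddle the unit and are still closing at 51 mm. I'll finish the closure.

```bash
python3 -m creep '[{"slide":[0,-1.5,0],"roll":0,"grip":1},{"slide":[0,-1.5,0],"roll":0,"grip":1},{"slide":[0,-1.5,0],"roll":0,"grip":1},{"slide":[0,-1.5,0],"roll":0,"grip":1},{"slide":[0,-1.5,0],"roll":0,"grip":1},{"slide":[0,-1.5,0],"roll":0,"grip":1},{"slide":[0,-1.5,0],"roll":0,"grip":1},{"slide":[0,-1.5,0],"roll":0,"grip":1}]'
python3 - <<'E'
from h import *
print(delta([.4953,.2412,.2]).round(1))
E
```

```text
time: 11.15
tool_pos: [0.495, 0.2421, 0.0077]
ee_rot: [-1.57, -0.0, -1.495]
wrist_force: [-0.4, 0.3, 1.9]
width: 0.0275
[   0.9 -192.3    0.4]
```

```bash
python3 -m creep '[{"slide":[0,-10,0],"roll":0,"grip":1},{"slide":[0,-35,0],"roll":0,"grip":1},{"slide":[0,-70,0],"roll":0,"grip":1},{"slide":[0,-110,0],"roll":0,"grip":1},{"slide":[0,-145,0],"roll":0,"grip":1},{"slide":[0,-165,0],"roll":0,"grip":1},{"slide":[0,-172,0],"roll":0,"grip":1},{"slide":[0,-172,0],"roll":0,"grip":1},{"slide":[0,-172,0],"roll":0,"grip":1}]'
python3 - <<'E'
from h import *
o=robot.get_obs()
print(delta([.5200,-.1784,.185]).round(1),o["tool_pos"],np.degrees(o["ee_rot"]),o["width"])
c,im=shot("wrist","w5.png")
cv2.imwrite("pics/w5b.png",cv2.resize(im[100:340,150:360],None,fx=2.5,fy=2.5,interpolation=cv2.INTER_CUBIC))
E
```

```text
time: 11.9
tool_pos: [0.494, 0.2419, 0.178]
ee_rot: [-1.573, -0.001, -1.495]
wrist_force: [-0.3, -0.1, -2.6]
width: 0.028
[421.   -6.7  -5.8] [0.49401667 0.24186886 0.17797095] [-9.01229440e+01 -3.72850262e-02 -8.56768728e+01] 0.02795363292417468
```

View pics/w5b.png

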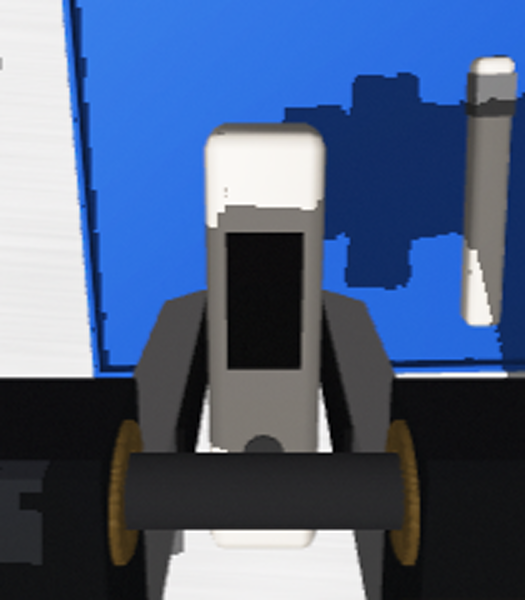

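Run:
```python
from h import *
o=robot.get_obs();R=Ro.from_euler('xyz',o["ee_rot"]).as_matrix();c=camera_info("wrist")
for n,p,dz in(("fronttopL",(207,137),.0223),("fronttopR",(325,137),.0223),("backL",(213,545),.0223),("backR",(312,545),.0223),("frontbot",(265,123),-.0037)):
    w=ray(c,np.array(p)/2.5+[150,100],o["tool_pos"][2]+dz); print(n,(R.T@(w-o["tool_pos"])*1000).round(1))
```

```text
fronttopL [-13.3 -22.5  53.8]
fronttopR [ 13.1 -22.5  53.9]
backL [-13.8 -22.1 -52.5]
backR [ 12.1 -22.1 -52.5]
frontbot [-0.2  3.5 54.5]
```

The unit is held centred to within 1 mm. Carrying it over to the nest.

```bash
python3 -m creep '[{"slide":[20,-3,0],"roll":0,"grip":1},{"slide":[52,-7,-1],"roll":1,"grip":1},{"slide":[90,-7,-1],"roll":2,"grip":1},{"slide":[130,-7,-2],"roll":3,"grip":1},{"slide":[170,-7,-2],"roll":4,"grip":1},{"slide":[210,-7,-3],"roll":5,"grip":1},{"slide":[250,-7,-4],"roll":6,"grip":1},{"slide":[290,-7,-4],"roll":6.7,"grip":1},{"slide":[330,-7,-5],"roll":6.7,"grip":1},{"slide":[368,-7,-6],"roll":6.7,"grip":1},{"slide":[398,-7,-6],"roll":6.7,"grip":1},{"slide":[415,-7,-6],"roll":6.7,"grip":1},{"slide":[421,-7,-6.5],"roll":6.7,"grip":1},{"slide":[421,-7,-6.5],"roll":6.7,"grip":1},{"slide":[421,-7,-6.5],"roll":6.7,"grip":1},{"slide":[421,-7,-6.5],"roll":6.7,"grip":1}]'
python3 - <<'E'
from h import *
o=robot.get_obs()
print(delta([.5193,-.1784,.12]).round(1),o["tool_pos"],np.degrees(o["ee_rot"]),o["width"])
c,im=shot("wrist","w6.png")
cv2.imwrite("pics/w6b.png",cv2.resize(im[60:340,150:360],None,fx=2.1,fy=2.1,interpolation=cv2.INTER_CUBIC))
E
```

```text
time: 13.28
tool_pos: [0.5197, -0.1766, 0.1855]
ee_rot: [-1.572, 0.001, -1.611]
wrist_force: [0.0, -0.3, -0.8]
width: 0.0276
[ 1.8 65.5 -0.2] [ 0.5196657  -0.17664637  0.18551129] [-9.00870730e+01  7.25200805e-02 -9.22882248e+01] 0.027561358864581626
```

View pics/w6b.png

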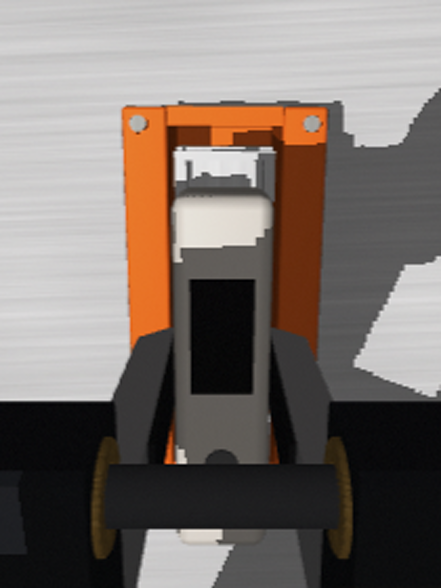

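The unit is aligned over the nest: its midline is at column 222 and the nest's at 225, which agrees with the computed +1.8 mm. Lowering.

```bash
python3 -m creep '[{"slide":[1,20,0],"roll":0,"grip":1},{"slide":[1.5,45,0],"roll":0,"grip":1},{"slide":[1.5,60,0],"roll":0,"grip":1},{"slide":[1.5,66,0],"roll":0,"grip":1},{"slide":[1.5,66,0],"roll":0,"grip":1},{"slide":[1.5,66,0],"roll":0,"grip":1}]'
python3 - <<'E'
from h import *
o=robot.get_obs()
print(delta([.5193,-.1784,.098]).round(1),o["tool_pos"],np.degrees(o["ee_rot"]),o["width"])
c,im=shot("wrist","w7.png")
cv2.imwrite("pics/w7b.png",cv2.resize(im[60:340,150:360],None,fx=2.1,fy=2.1,interpolation=cv2.INTER_CUBIC))
c,im=shot("side","s7.png")
cv2.imwrite("pics/s7b.png",cv2.resize(im[220:340,170:340],None,fx=4,fy=4,interpolation=cv2.INTER_CUBIC))
E
```

```text
time: 13.83
tool_pos: [0.5203, -0.1791, 0.121]
ee_rot: [-1.57, -0.0, -1.611]
wrist_force: [1.1, 0.3, -1.3]
width: 0.0278
[-0.6 23.  -1. ] [ 0.52027824 -0.17905499  0.12104147] [-8.99562725e+01 -1.55489259e-02 -9.23084161e+01] 0.027784893662814603
```

View pics/w7b.png

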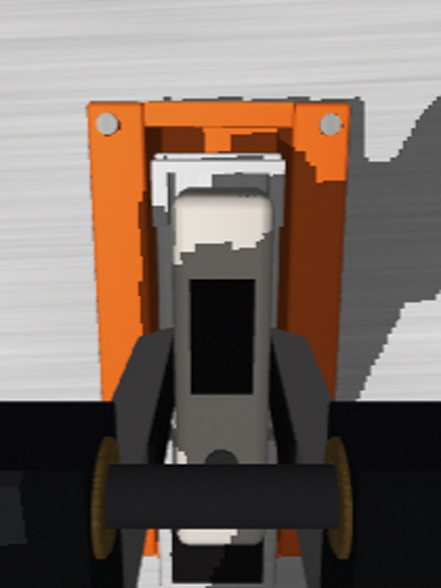

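View pics/s7b.png

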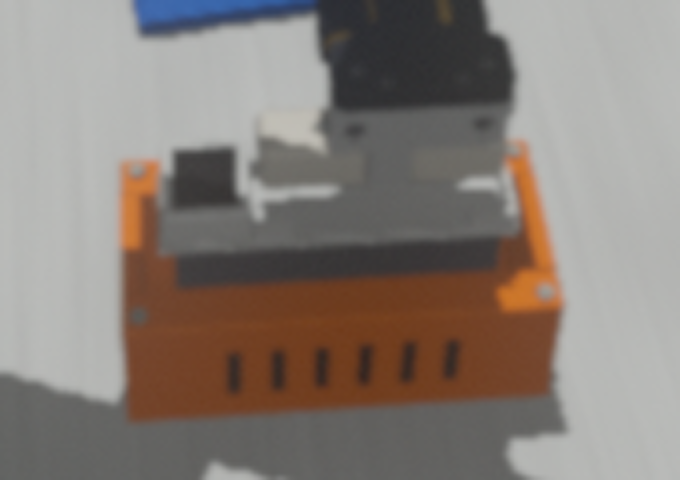

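The picture puts the unit about 1.5 mm too far toward tool +x, so I'll correct by -1.2 mm and lower on.

```bash
python3 -m creep '[{"slide":[-1.2,3,-0.7],"roll":0,"grip":1},{"slide":[-1.2,8,-0.7],"roll":0,"grip":1},{"slide":[-1.2,14,-0.7],"roll":0,"grip":1},{"slide":[-1.2,18,-0.7],"roll":0,"grip":1},{"slide":[-1.2,20,-0.7],"roll":0,"grip":1},{"slide":[-1.2,20,-0.7],"roll":0,"grip":1},{"slide":[-1.2,20,-0.7],"roll":0,"grip":1}]'
python3 - <<'E'
from h import *
o=robot.get_obs()
print(delta([.5193,-.1784,.097]).round(1),o["tool_pos"],np.degrees(o["ee_rot"]),o["wrist_force"])
c,im=shot("wrist","w8.png")
cv2.imwrite("pics/w8b.png",cv2.resize(im[60:340,150:360],None,fx=2.1,fy=2.1,interpolation=cv2.INTER_CUBIC))
E
```

```text
time: 14.52
tool_pos: [0.5191, -0.1785, 0.1]
ee_rot: [-1.571, 0.0, -1.612]
wrist_force: [0.5, 0.1, -0.8]
width: 0.0277
[-0.1  3.   0.2] [ 0.51911453 -0.17849643  0.10004865] [-9.00280913e+01  8.54213450e-03 -9.23856782e+01] [ 0.543298    0.12284685 -0.77965258]
```

View pics/w8b.png

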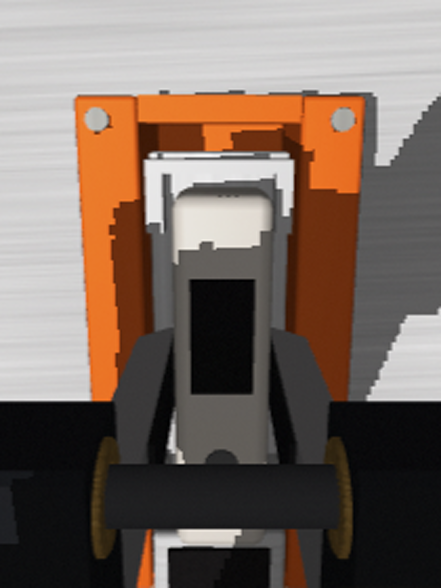

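```bash
python3 -m creep '[{"slide":[-0.5,1,0],"roll":0,"grip":1},{"slide":[-0.5,2,0],"roll":0,"grip":1},{"slide":[-0.5,2.5,0],"roll":0,"grip":1},{"slide":[-0.5,2.5,0],"roll":0,"grip":1}]'
```

```text
time: 14.9
tool_pos: [0.5192, -0.178, 0.0978]
ee_rot: [-1.571, -0.0, -1.612]
wrist_force: [-0.2, -0.6, -0.6]
width: 0.0278
```

```bash
python3 -m creep '[{"slide":[0,0.5,0],"roll":0,"grip":1},{"slide":[0,0.5,0],"roll":0,"grip":1},{"slide":[0,0.5,0],"roll":0,"grip":1}]'
```

```text
time: 15.15
tool_pos: [0.5193, -0.178, 0.0974]
ee_rot: [-1.571, -0.0, -1.612]
wrist_force: [0.2, 0.0, -1.0]
width: 0.0281
```

```bash
python3 -m creep '[{"slide":[0,0.6,0],"roll":0,"grip":1},{"slide":[0,0.6,0],"roll":0,"grip":1},{"slide":[0,0.6,0],"roll":0,"grip":1}]'
```

```text
time: 15.4
tool_pos: [0.5192, -0.178, 0.0967]
ee_rot: [-1.571, -0.0, -1.612]
wrist_force: [0.0, 0.4, -1.4]
width: 0.0279
```

```bash
python3 -m creep '[{"slide":[0,0.5,0],"roll":0,"grip":1},{"slide":[0,0.5,0],"roll":0,"grip":1},{"slide":[0,0.5,0],"roll":0,"grip":1}]'
```

```text
time: 15.65
tool_pos: [0.5192, -0.178, 0.0962]
ee_rot: [-1.571, -0.0, -1.612]
wrist_force: [-0.0, 0.8, -1.3]
width: 0.0276
```

The unit is about at the floor. Releasing, then lifting straight up.

```bash
python3 -m creep '[{"slide":[0,0,0],"roll":0,"grip":0.8},{"slide":[0,0,0],"roll":0,"grip":0.5},{"slide":[0,0,0],"roll":0,"grip":0.4},{"slide":[0,0,0],"roll":0,"grip":0.4},{"slide":[0,0,0],"roll":0,"grip":0.4},{"slide":[0,0,0],"roll":0,"grip":0.4}]'
python3 -m creep '[{"slide":[0,-10,0],"roll":0,"grip":0.4},{"slide":[0,-40,0],"roll":0,"grip":0.4},{"slide":[0,-80,0],"roll":0,"grip":0.4},{"slide":[0,-115,-25],"roll":0,"grip":0.6},{"slide":[0,-135,-55],"roll":0,"grip":1},{"slide":[0,-145,-72],"roll":0,"grip":1},{"slide":[0,-150,-78],"roll":0,"grip":1},{"slide":[0,-150,-78],"roll":0,"grip":1},{"slide":[0,-150,-78],"roll":0,"grip":1}]'
python3 - <<'E'
from h import *
o=robot.get_obs()
print(delta([.442,-.1751,.118]).round(1),o["tool_pos"],np.degrees(o["ee_rot"]),o["width"])
c,im=shot("wrist","w9.png")
cv2.imwrite("pics/w9c.png",cv2.resize(im[38:210,205:305],None,fx=3.4,fy=3.4,interpolation=cv2.INTER_CUBIC)) 
c,im=shot("side","s9.png")
cv2.imwrite("pics/s9b.png",cv2.resize(im[220:340,170:340],None,fx=4,fy=4,interpolation=cv2.INTER_CUBIC))
E
```

```text
time: 16.15
tool_pos: [0.5194, -0.178, 0.0965]
ee_rot: [-1.57, -0.0, -1.612]
wrist_force: [-0.1, 0.4, 0.6]
width: 0.0553
time: 16.9
tool_pos: [0.4416, -0.1748, 0.2461]
ee_rot: [-1.57, -0.0, -1.613]
wrist_force: [0.4, 0.7, -0.3]
width: 0.0201
[  0.3 128.1   0.3] [ 0.44164825 -0.17476263  0.2461341 ] [-8.99610100e+01 -4.20811823e-03 -9.23909912e+01] 0.020101788970002657
```

View pics/w9c.png

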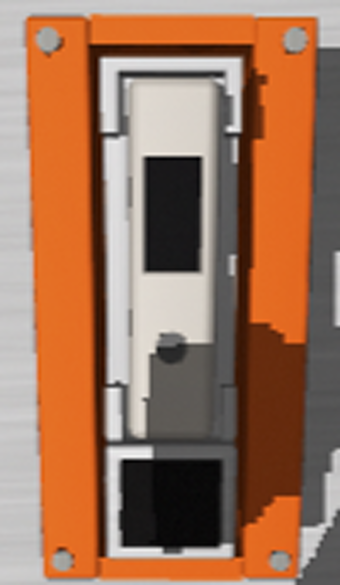

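View pics/s9b.png

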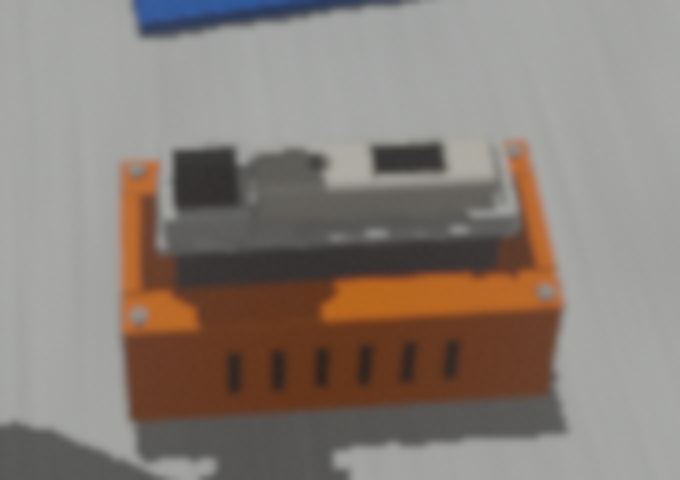

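The unit lies flat inside the pocket, clear of the tabs, and the nest is up. Now I'll press the pad again. The stop is expected at a measured z of 0.083.

```bash
python3 -m creep '[{"slide":[0,25,0],"roll":0,"grip":1},{"slide":[0,60,0],"roll":0,"grip":1},{"slide":[0,95,0],"roll":0,"grip":1},{"slide":[0,115,0],"roll":0,"grip":1},{"slide":[0,125,0],"roll":0,"grip":1},{"slide":[0,125,0],"roll":0,"grip":1},{"slide":[0,125,0],"roll":0,"grip":1}]'
python3 -m creep '[{"slide":[0,3,0],"roll":0,"grip":1},{"slide":[0,5,0],"roll":0,"grip":1},{"slide":[0,7,0],"roll":0,"grip":1},{"slide":[0,9,0],"roll":0,"grip":1},{"slide":[0,11,0],"roll":0,"grip":1},{"slide":[0,13,0],"roll":0,"grip":1},{"slide":[0,15,0],"roll":0,"grip":1},{"slide":[0,15,0],"roll":0,"grip":1}]'
```

```text
time: 17.58
tool_pos: [0.4416, -0.1747, 0.1209]
ee_rot: [-1.572, 0.001, -1.612]
wrist_force: [1.0, 0.3, 0.3]
width: 0.0004
time: 18.25
tool_pos: [0.4419, -0.1751, 0.1066]
ee_rot: [-1.569, -0.001, -1.612]
wrist_force: [0.6, -0.1, 3.2]
width: 0.0005
```

```bash
python3 -m creep '[{"slide":[0,2,0],"roll":0,"grip":1},{"slide":[0,4,0],"roll":0,"grip":1},{"slide":[0,6,0],"roll":0,"grip":1},{"slide":[0,8,0],"roll":0,"grip":1},{"slide":[0,10,0],"roll":0,"grip":1},{"slide":[0,12,0],"roll":0,"grip":1},{"slide":[0,14,0],"roll":0,"grip":1},{"slide":[0,15.5,0],"roll":0,"grip":1},{"slide":[0,17,0],"roll":0,"grip":1},{"slide":[0,17,0],"roll":0,"grip":1},{"slide":[0,17,0],"roll":0,"grip":1}]'
```

```text
time: 19.17
tool_pos: [0.4419, -0.175, 0.0895]
ee_rot: [-1.569, -0.001, -1.612]
wrist_force: [0.6, -0.4, 5.3]
width: 0.0002
```

```bash
python3 -m creep '[{"slide":[0,1,0],"roll":0,"grip":1},{"slide":[0,2,0],"roll":0,"grip":1},{"slide":[0,3,0],"roll":0,"grip":1},{"slide":[0,3,0],"roll":0,"grip":1},{"slide":[0,3,0],"roll":0,"grip":1}]'
```

```text
time: 19.58
tool_pos: [0.4419, -0.175, 0.0866]
ee_rot: [-1.569, -0.001, -1.612]
wrist_force: [0.7, -0.4, 5.8]
width: 0.0004
```

```bash
python3 -m creep '[{"slide":[0,0.6,0],"roll":0,"grip":1},{"slide":[0,0.6,0],"roll":0,"grip":1}]'
```

```text
time: 19.75
tool_pos: [0.4419, -0.1751, 0.0861]
ee_rot: [-1.569, -0.001, -1.612]
wrist_force: [0.9, -1.2, 5.5]
width: 0.0005
```

```bash
python3 -m creep '[{"slide":[0,0.6,0],"roll":0,"grip":1},{"slide":[0,0.6,0],"roll":0,"grip":1}]'
```

```text
time: 19.92
tool_pos: [0.4419, -0.175, 0.0855]
ee_rot: [-1.569, -0.001, -1.612]
wrist_force: [0.6, 0.5, 7.3]
width: 0.0004
```

```bash
python3 -m creep '[{"slide":[0,0.6,0],"roll":0,"grip":1},{"slide":[0,0.6,0],"roll":0,"grip":1}]'
```

```text
time: 20.08
tool_pos: [0.4419, -0.1751, 0.085]
ee_rot: [-1.569, -0.001, -1.612]
wrist_force: [0.4, -0.6, 5.6]
width: 0.0002
```

```bash
python3 -m creep '[{"slide":[0,0.6,0],"roll":0,"grip":1},{"slide":[0,0.6,0],"roll":0,"grip":1}]'
```

```text
time: 20.25
tool_pos: [0.4419, -0.175, 0.0844]
ee_rot: [-1.569, -0.001, -1.612]
wrist_force: [1.5, -0.9, 7.1]
width: 0.0004
```

```bash
python3 -m creep '[{"slide":[0,0.6,0],"roll":0,"grip":1},{"slide":[0,0.6,0],"roll":0,"grip":1}]'
```

```text
time: 20.42
tool_pos: [0.4419, -0.175, 0.0838]
ee_rot: [-1.569, -0.001, -1.612]
wrist_force: [2.0, -0.6, 5.9]
width: 0.0003
```

```bash
python3 -m creep '[{"slide":[0,0.5,0],"roll":0,"grip":1},{"slide":[0,0.5,0],"roll":0,"grip":1}]'
```

```text
time: 20.58
tool_pos: [0.4419, -0.1751, 0.0833]
ee_rot: [-1.569, -0.001, -1.612]
wrist_force: [-0.1, -0.3, 6.5]
width: 0.0002
```

```bash
python3 -m creep '[{"slide":[0,0.5,0],"roll":0,"grip":1},{"slide":[0,0.5,0],"roll":0,"grip":1}]'
```

```text
time: 20.75
tool_pos: [0.4419, -0.1751, 0.0831]
ee_rot: [-1.569, -0.001, -1.612]
wrist_force: [0.1, 1.0, 7.3]
width: 0.0003
```

```bash
python3 -m creep '[{"slide":[0,0.5,0],"roll":0,"grip":1},{"slide":[0,0.5,0],"roll":0,"grip":1}]'
```

```text
time: 20.92
tool_pos: [0.4419, -0.1751, 0.0829]
ee_rot: [-1.569, -0.001, -1.612]
wrist_force: [-0.5, -1.2, 9.3]
width: 0.0009
```

```bash
python3 -m creep '[{"slide":[0,0.5,0],"roll":0,"grip":1},{"slide":[0,0.5,0],"roll":0,"grip":1}]'
```

```text
time: 21.08
tool_pos: [0.4419, -0.1751, 0.0827]
ee_rot: [-1.569, -0.001, -1.612]
wrist_force: [-1.1, 0.6, 10.6]
width: 0.0004
```

The stop is felt again at z≈0.0827 and 10.6 N, as in the first press. Letting go and checking.

```bash
python3 -m creep '[{"slide":[0,-4,0],"roll":0,"grip":1},{"slide":[0,-10,0],"roll":0,"grip":1},{"slide":[0,-18,0],"roll":0,"grip":1},{"slide":[0,-35,0],"roll":0,"grip":1},{"slide":[0,-70,0],"roll":0,"grip":1},{"slide":[0,-110,0],"roll":0,"grip":1},{"slide":[0,-145,0],"roll":0,"grip":1},{"slide":[0,-165,0],"roll":0,"grip":1},{"slide":[0,-172,0],"roll":0,"grip":1},{"slide":[0,-172,0],"roll":0,"grip":1},{"slide":[0,-172,0],"roll":0,"grip":1},{"slide":[0,-172,0],"roll":0,"grip":1}]'
python3 - <<'E'
from h import *
o=robot.get_obs()
print(o["tool_pos"],np.degrees(o["ee_rot"]),o["wrist_force"])
c,im=shot("wrist","w10.png")
cv2.imwrite("pics/w10c.png",cv2.resize(im[38:210,205:305],None,fx=3.4,fy=3.4,interpolation=cv2.INTER_CUBIC)) 
c,im=shot("side","s10.png")
cv2.imwrite("pics/s10b.png",cv2.resize(im[220:340,170:340],None,fx=4,fy=4,interpolation=cv2.INTER_CUBIC))
E
```

```text
time: 22.08
tool_pos: [0.4402, -0.1741, 0.2503]
ee_rot: [-1.576, 0.002, -1.612]
wrist_force: [-0.1, -0.8, 0.6]
width: 0.0005
[ 0.44019974 -0.17414428  0.25033321] [-90.28896792   0.13665246 -92.38086177] [-0.09326725 -0.84140003  0.55857185]
```

View pics/w10c.png

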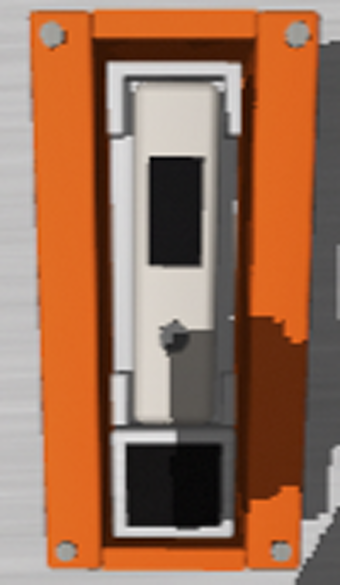

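View pics/s10b.png

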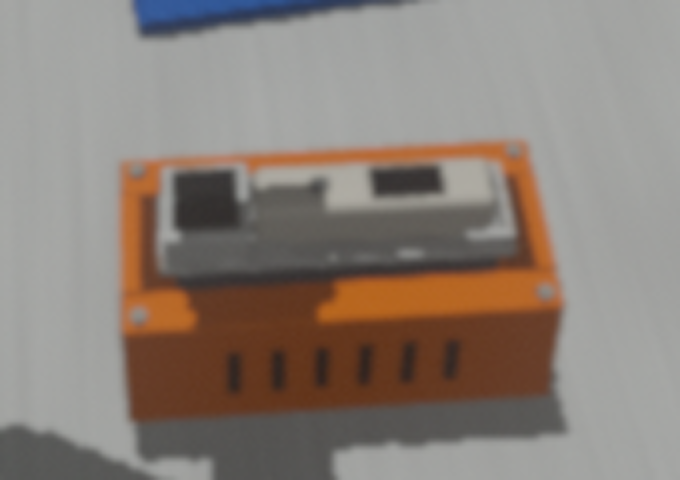

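The nest is down with the unit in it: in the side crop the pad moved from row 148 to row 170. I'll compare that with the first picture, when it was locked, and then hand in.

Run:
```python
from h import *
im=cv2.imread("pics/side0.png");im2=snapshot("side")[:,:,::-1];im3=cv2.imread("pics/s9.png")
f=lambda i:cv2.resize(i[255:300,200:260],None,fx=4.2,fy=6)
cv2.imwrite("pics/cmp.png",np.hstack([f(im),f(im2),f(im3)]))
```

```text
(no output)
```

View pics/cmp.png

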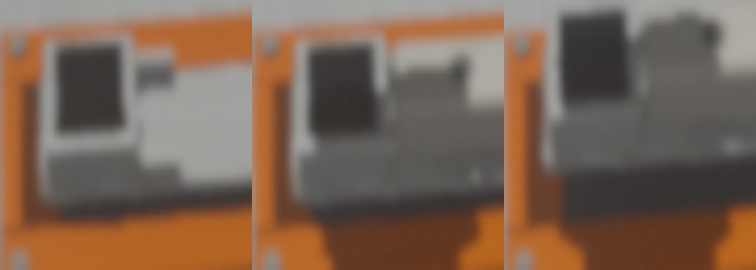

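The pad is at the same rows now (middle, 40–135) as when it was first locked (left), and clearly lower than when popped up (right). It is locked.

```bash
python3 -c "
from bench import ticket
print(ticket.close_job())"
```

```text
the job is handed in; nothing more can be done
None
```

The job is done and handed in, at about 22 s of the 64 s allowed. I pressed the empty nest to its stop and let go, and it popped up. I then laid the white unit from the tray flat into the pocket and pressed the nest down again until it locked.

- **Forces:** both presses met the stop about 14 mm below the locked height. The highest wrist-force readings were 10.7 N and 10.6 N, taken at the end of each step.
- **Lock:** in the side picture after the second press, the pad sits at the same height as in the first locked picture, clearly lower than when popped up.
- **Unit:** in the last wrist picture it lies inside the pocket, clear of the tabs, and the gripper is well above the fixture.
- **Other items:** the moves stayed clear of the stick, screwdriver and jar, but I did not check them again in a last picture.
- **Disagreements:** TCP readings differed from the commanded pose by 1–2 mm, and the wrist picture while placing by about 1 mm. I corrected for this with the wrist pictures; no check failed.

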